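# Unlatch the top plate and lower it level onto the cheese mould's guide pins

### The job

Flip open the red-handled toggle latch that clamps the white top plate to its blue carrier, then lift the plate off by its black handle and lower it, kept level and without dropping it, onto the two guide pins of the white mould, blue-marked end over blue-marked end (wide hole on the wide pin), until it lies flush on the mould; then let go. Do not knock over or push about the bottle, jar, cup, tin or beaker standing around.

Things in the scene. Friction and masses are not known exactly. Their poses are not given: they have to be found in the camera images.
- carrier_seat (a point): Carrier: fixed aluminium foot, 130 x 250 mm, with a blue block at each end; the plate lies on their tops, 50 mm above the table, between 6 mm high lips. This point: middle of that seat, 50 mm above the table. Axes: y along the carrier's length, x towards the side where the latch stands, z up
- latch (a joint): Angle (rad) of the over-centre toggle latch in the middle of the carrier's +x side. 0 = shut: lever upright, its claw overlaps the plate's edge and holds it down. Opens by tipping the lever outwards (carrier's +x, away from the plate). A spring pulls it shut below 0.6 rad (2 to 3 N at the bar) and throws it open beyond, to a stop at 1.4 rad, lever almost level, reaching 180 mm from the carrier's middle
- latch_bar (a point): Centre of the red round bar across the lever's top: 18 mm thick, 70 mm long along the carrier's y, 150 mm above the table when shut. The lever below it is 10 mm thick (x), 20 mm wide (y). Pivot line: parallel to the carrier's y, at x = +50 mm, z = -20 mm from carrier_seat. Shut, the bar is 15 mm further out (+x) than the pivot and 120 mm above it
- plate_handle (a point): Centre of the plate's black flat-sided grip bar: 64 mm along the plate's x, 24 mm wide along y (pinch across y from above), 20 mm high, on two legs over the plate's middle. Centre 57 mm above the plate's underside (107 mm above the table in the carrier), 35 mm free under the bar. Axes: y along the plate towards its blue-marked end, z up
- plate: The white top plate, 110 (x) x 224 (y) x 12 mm, 0.3 to 0.6 kg, balanced under its handle. Origin: centre of its underside; axes as plate_handle. It has two chamfered through holes
- wide_hole (a point): Centre of the plate's wide hole at the plate's underside, 85 mm from the plate's middle towards +y (blue-marked end), 20 mm diameter. The narrow hole, 14 mm, is as far the other way
- mould_face (a point): Lower mould half: fixed white block 120 (x) x 240 (y) x 45 mm high. This point: centre of its flat top face, 45 mm above the table, on which the plate comes to lie (handle centre then 57 mm above this point, pins 26 mm above the plate). Axes: y along the block towards its blue-marked end with the wide pin, z up
- wide_pin (a point): Tip of the wide steel guide pin: 18 mm diameter, 38 mm above the mould's face, 85 mm from its centre towards +y. The narrow pin, 12 mm diameter and as high, is at y = -85 mm. Both have 5 mm long chamfers at the tip and 1 mm play all round in the holes. Axes as mould_face
- bottle: Bystander: tall white bottle with blue cap, 56 mm diameter, 200 mm high, origin at the centre of its foot. It stands somewhere in the gap between carrier and mould
- jar: Bystander: amber jar, 60 mm diameter, 95 mm high, origin at its foot, in the same gap
- cup: Bystander: white cup, 60 mm diameter, 85 mm high, origin at its foot, in the same gap
- tin: Bystander: tin with a paper label, 60 mm diameter, 120 mm high, origin at its foot, just outside the carrier or the mould, left or right
- beaker: Bystander: open steel beaker, 64 mm diameter, 70 mm high, origin at its foot, just outside the carrier or the mould, on the other side

How it is judged:
By the outcome, as a careful person would: the job done as asked, in the order asked, and still so for the second after the job is handed in, with the robot touching nothing.
It also fails if it takes over 61 s, if anything falls off the work surface, if the arm or the gripper's body presses on something with over 40 N, if the wrist force passes 120 N, or if a joint passes its speed limit or range.

### The arm

A 6-joint arm with a two-finger parallel gripper is mounted at the origin on the work surface. World frame = base frame: x ahead of the robot, y to its left, z up, the work surface at z = 0. Lengths are in m, angles in rad, forces in N, time in s.
With the tool pointing down it reaches from about 0.3 to 0.875 m from the base axis. Payload 6.4 kg.
Tool frame: the origin (TCP) lies at the centre of the arm's flange, where the gripper is bolted on; the fingertips stand 173 mm ahead of it and the grasp point (between the pads) lies grip_point_offset ahead of it (grip_point_offset is the distance from the TCP to the grasp point, in m); z points along the fingers, y is the line along which they close (so a half turn about z gives the same grasp; the last joint's range is limited). The gripper opens to 85 mm and grips with 20 to 120 N. Pads are 22 mm wide; open, the fingers measure 114 mm over their backs; the gripper's body (76 mm by 85 mm) begins 54 mm behind the grasp point. The pads swing forward as they close: fully open they stand 13 mm farther back than shut.
Start: joints at [1.106, 0.181, 1.607, -0, 1.354, -0.206], TCP at [0.147, 0.556, 0.405] pointing down, gripper open.
Joint ranges: [-2.99, 2.99], [-0.89, 2.07], [0.3, 2.58], [-1.14, 4.28], [0, 2.63], [-3.12, 3.12]. Speed limits (rad/s): [2.57, 2.57, 3.01, 3.14, 3.14, 3.14].

### API

Orientations are given as a unit quaternion [x, y, z, w].
In Python, from cell import * gives the robot as it stands. The module is installed in compiled form; this text tells all that it offers.
- The arm moves only by the tool apply_moves, never from a script. Its argument "plan" is a list of rows, each an object of numbers: "x", "y", "z": the shift along the tool's x, y, z as a fraction of full scale; "rx", "ry", "rz": the turn, a rotation vector about the tool's x, y, z as a fraction of full scale; "grip": the opening, from 0 (shut) to 1 (fully open). A call has 1 to 20 rows; each row is the pose to reach, as a shift and turn from the pose commanded when the call began, along the tool's axes at that moment, turning the shorter way round; what a row does not reach only later rows make up. Full scale, the value 1, is 0.2 m for a shift and pi rad for a turn. A row lasts 1/10 s, in which the tool goes at most 50 mm and 8.59 degrees, less where a joint would pass 70% of its speed; a pose out of reach is approached as far as the arm can. A call with a number of a shift or a turn outside -1 to 1 is refused whole. A call with a gripper value outside its range is refused whole. The fingers move at their own pace and stop on an object; "force" is the grip in N (left out, the last holds). Time passes only in rows, so rows that repeat a pose let the fingers close. It gives the time, the measured TCP pose, the force, the opening and the grip force at its end, in the units of the state.
- sense(): the state, without advancing time (a new reading comes with each control period).
- camera(name): name is "scene" or "top" or "wrist"; returns a dict with "img" (420x560x3 uint8, red, green, blue), "range_z" (420x560 float32, m along the optical axis (not along the pixel's ray), 0 where there is no reading), "mtx" (3x3 intrinsics, pixels), "cam_to_world" (4x4, takes a point from camera to world coordinates); the wrist camera has in their place "hand_eye" (4x4, takes a point from camera to tool coordinates, whose origin is the TCP and whose axes are the flange's). Camera axes: x right, y up, looking along -z (the intrinsics and any distortion apply to the point x, -y, -z); pixel columns grow to the right and rows downward; lengths in m; the calibration is good to about 2 mm. A picture is of the moment at which its call begins: read the wrist's pose just before it.
- finish_job(): hands the job in; it is judged then, once.
The state is a dict: "time_s": time; "joint_positions": joint angles; "dq": joint speeds; "effort": joint torques, N m; "tool_pos": TCP position; "eef_rot": TCP orientation; "force": force on the tool from outside, world axes, zero at the start; "torque": the same for the moment, N m; "width": opening from 0.0 (shut) to 1.0 (fully open); "gripper_force": force on a finger pad.
Only numpy, scipy, OpenCV 4.12 (cv2) and the standard library are available. Lean on these libraries where they do the work, as an engineer would, in place of code of your own. Each camera call takes 0.05 s, during which the arm holds its last target. There are 200 camera calls.

## Working session

There is one attempt and no reset: what is moved stays moved. The work goes in short steps, Python scripts to look and compute and a tool call to move; the robot and the scene stay as the last step left them, time stands still between calls to the robot, and variables do not carry over. Pictures are saved under pics/ and viewed, at most 10 in all, crops included, and the job is handed in when it is done.

Besides the shell and the picture viewer there is one more tool, called after ">>>" as name([rows], argument=value, ...), one row to a line, values as JSON. apply_moves: Moves the arm, as the interface text tells. Its arguments: {"type":"object","properties":{"plan":{"type":"array","items":{"type":"object","properties":{"x":{"type":"number"},"y":{"type":"number"},"z":{"type":"number"},"rx":{"type":"number"},"ry":{"type":"number"},"rz":{"type":"number"},"grip":{"type":"number"}}}},"force":{"type":"number"}},"required":["plan"]}

```bash
mkdir -p pics; cat > h.py <<'E'
from cell import *
import numpy as np, cv2
from scipy.spatial.transform import Rotation as R
def shot(name):
    s=sense(); c=camera(name)
    if 'hand_eye' in c:
        T=np.eye(4);T[:3,:3]=R.from_quat(s['eef_rot']).as_matrix();T[:3,3]=s['tool_pos']
        c['cam_to_world']=T@np.array(c['hand_eye'])
    return c
def cloud(c):
    z=c['range_z'];K=np.array(c['mtx']);v,u=np.mgrid[:420,:560]
    P=np.stack([(u-K[0,2])/K[0,0]*z,-(v-K[1,2])/K[1,1]*z,-z],-1)
    T=np.array(c['cam_to_world']);return P@T[:3,:3].T+T[:3,3]
def save(c,f): cv2.imwrite('pics/'+f,cv2.cvtColor(c['img'],cv2.COLOR_RGB2BGR))
E
python3 - <<'E'
from h import *
import pickle
s=sense();print({k:np.round(v,3) for k,v in s.items()})
for n in('top','scene'):
    c=shot(n);save(c,n+'.png');pickle.dump(c,open(n+'.pkl','wb'));print(n,[k for k in c],np.round(c['mtx'],1),np.round(c['cam_to_world'],3))
E
```

```text
{'time_s': np.float64(0.0), 'joint_positions': array([ 1.106,  0.182,  1.608, -0.   ,  1.354, -0.206]), 'dq': array([ 0.   ,  0.   , -0.001,  0.001, -0.   ,  0.001]), 'effort': array([ 1.0000e-03, -4.4487e+01, -3.5134e+01, -0.0000e+00,  9.0000e-03,
       -0.0000e+00]), 'tool_pos': array([0.147, 0.556, 0.404]), 'eef_rot': array([ 0.129,  0.992, -0.001, -0.   ]), 'force': array([ 0.551,  0.178, -0.198]), 'torque': array([ 0.018,  0.015, -0.057]), 'gripper_force': np.float64(0.0), 'width': np.float64(0.999)}
top ['img', 'range_z', 'mtx', 'cam_to_world'] [[445.2   0.  280.7]
 [  0.  445.2 222.9]
 [  0.    0.    1. ]] [[-0.014  0.993 -0.114  0.429]
 [-1.    -0.016 -0.012  0.006]
 [-0.014  0.114  0.993  1.309]
 [ 0.     0.     0.     1.   ]]
scene ['img', 'range_z', 'mtx', 'cam_to_world'] [[529.9   0.  269.4]
 [  0.  529.9 211.1]
 [  0.    0.    1. ]] [[-0.32  -0.783  0.533  1.355]
 [ 0.947 -0.269  0.173  0.266]
 [ 0.008  0.56   0.828  1.338]
 [ 0.     0.     0.     1.   ]]
```

View pics/top.png

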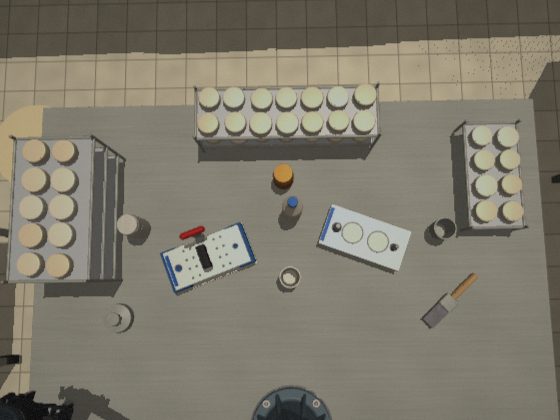

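View pics/scene.png

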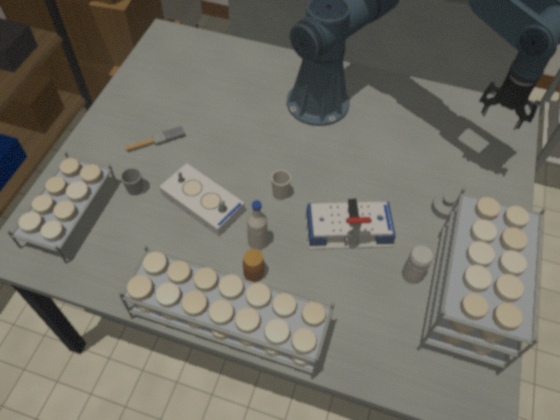

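Top view: carrier with plate around (208,257), red bar (192,232), black handle (204,257); mould (365,237) with its blue mark at the left end (327,222); bottle (292,207), jar (283,176), cup (289,278), tin (130,226), beaker (444,229). Now I'll measure.

```bash
cat >> h.py <<'E'
def ray(c,uv,z):
    K=np.array(c['mtx']);T=np.array(c['cam_to_world']);u,v=uv
    d=T[:3,:3]@np.array([(u-K[0,2])/K[0,0],-(v-K[1,2])/K[1,1],-1]);o=T[:3,3]
    return o+d*(z-o[2])/d[2]
def rect(m):
    n,l,st,ce=cv2.connectedComponentsWithStats(m.astype(np.uint8));i=1+np.argmax(st[1:,4])
    ct,_=cv2.findContours((l==i).astype(np.uint8),cv2.RETR_EXTERNAL,cv2.CHAIN_APPROX_NONE)
    return l==i,cv2.minAreaRect(max(ct,key=len))
E
python3 - <<'E'
from h import *
import pickle
c=pickle.load(open('top.pkl','rb'));P=cloud(c);I=c['img'].astype(int);H=cv2.cvtColor(c['img'],cv2.COLOR_RGB2HSV).astype(int)
v,u=np.mgrid[:420,:560]
def box(a,b,x,y):return (u>=a)&(u<b)&(v>=x)&(v<y)
def rep(n,m,z):
    m,r=rect(m);b=cv2.boxPoints(r);w=np.array([ray(c,p,z) for p in b])[:,:2]
    e=w[1]-w[0],w[2]-w[1];e=max(e,key=lambda q:np.hypot(*q));
    print(n,m.sum(),'ctr',np.round(w.mean(0),4),'sides',np.round([np.hypot(*(w[1]-w[0])),np.hypot(*(w[2]-w[1]))],3),'ang',round(np.degrees(np.arctan2(e[1],e[0])),1),'zmed',np.median(P[m][:,2]).round(4),'pxmean',u[m].mean().round(1),v[m].mean().round(1))
rep('bar',(H[...,0]<8)&(H[...,1]>150)&(I[...,0]>90)&box(170,215,215,250),.15)
rep('handle',(I.max(-1)<60)&box(190,220,235,280),.117)
W=(I.min(-1)>150)
rep('platewhite',cv2.morphologyEx(W.astype(np.uint8),cv2.MORPH_CLOSE,np.ones((9,9)))*box(150,265,215,300),.062)
B=(H[...,0]>100)&(H[...,0]<125)&(H[...,1]>130)
m=B&box(150,265,215,300)
n,l,st,ce=cv2.connectedComponentsWithStats(m.astype(np.uint8))
for i in range(1,n):
    if st[i,4]>5: print('blue',st[i],ce[i],np.median(P[l==i][:,2]).round(3))
zz=P[...,2]
rep('mould',(zz>.03)&(zz<.06)&box(310,420,195,280),.045)
m=B&box(310,420,195,280);print('mblue',u[m].mean(),v[m].mean(),m.sum())
for n,b,h in(('bottle',(275,308,190,228),.2),('jar',(268,300,160,192),.095),('cup',(272,306,262,296),.085),('tin',(112,148,208,246),.12),('beaker',(428,462,214,246),.07),('thing',(100,136,300,335),.06)):
    m=box(*b)&(zz>h-.015)&(zz<h+.02);print(n,m.sum(),np.round([(P[m].min(0)+P[m].max(0))/2],3),np.ptp(P[m],axis=0).round(3))
a=c['img'][205:305,145:275];b=c['img'][190:290,310:440]
cv2.imwrite('pics/z.png',cv2.cvtColor(cv2.resize(np.hstack([a,b]),None,fx=3,fy=3,interpolation=2),cv2.COLOR_RGB2BGR))
E
```

```text
bar 133 ctr [0.5411 0.2543] sides [0.065 0.015] ang -68.9 zmed 0.1572 pxmean 191.6 232.2
handle 208 ctr [0.4795 0.2289] sides [0.025 0.062] ang -159.3 zmed 0.1161 pxmean 203.5 256.3
platewhite 2586 ctr [0.4828 0.2293] sides [0.23  0.112] ang -69.6 zmed 0.0614 pxmean 208.8 256.4
blue [238 223  18  44 145] [246.44137931 244.33103448] 0.054
blue [234 245   3   3   8] [234.875 245.875] 0.048
blue [161 253  30  39  66] [171.36363636 276.01515152] 0.055
blue [166 256  12  30  77] [171.16883117 270.51948052] 0.063
blue [176 266   6   5  22] [178.31818182 267.95454545] 0.05
mould 3526 ctr [ 0.5313 -0.2153] sides [0.122 0.242] ang -110.5 zmed 0.0446 pxmean 364.6 236.9
mblue 327.046875 223.921875 64
bottle 91 [[ 0.612 -0.009  0.196]] [0.025 0.025 0.017]
jar 290 [[0.711 0.013 0.091]] [0.053 0.05  0.021]
cup 122 [[ 0.422 -0.001  0.081]] [0.057 0.058 0.02 ]
tin 379 [[0.571 0.436 0.115]] [0.055 0.056 0.02 ]
beaker 166 [[ 0.552 -0.436  0.066]] [0.059 0.064 0.022]
thing 141 [[0.314 0.492 0.061]] [0.035 0.036 0.012]
```

View pics/z.png

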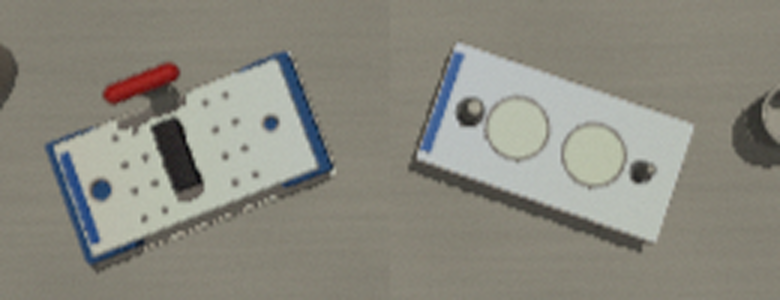

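Plate's blue end faces world +y (left), as does the mould's (z.png: wide hole (100,190), wide pin (468,110)). Sizes and heights check out: carrier yaw 20.5°, mould yaw −20.5°. I'll approach the latch with the fingers shut, staying high.

>>> apply_moves([
  {"x": -1, "y": -0.75, "z": 0, "rz": -0.196, "grip": 0},
  {"x": -1, "y": -0.75, "z": 0, "rz": -0.196, "grip": 0},
  {"x": -1, "y": -0.75, "z": 0, "rz": -0.196, "grip": 0},
  {"x": -1, "y": -0.75, "z": 0, "rz": -0.196, "grip": 0},
  {"x": -1, "y": -0.75, "z": 0, "rz": -0.196, "grip": 0},
  {"x": -1, "y": -0.75, "z": 0, "rz": -0.196, "grip": 0},
  {"x": -1, "y": -0.75, "z": 0, "rz": -0.196, "grip": 0},
  {"x": -1, "y": -0.75, "z": 0, "rz": -0.196, "grip": 0},
])

```text
validation failed for argument at $.pl...
```

>>> apply_moves([
  {"x": -0.98, "y": -0.75, "rz": -0.196, "grip": 0.0},
  {"x": -0.98, "y": -0.75, "rz": -0.196, "grip": 0.0},
  {"x": -0.98, "y": -0.75, "rz": -0.196, "grip": 0.0},
  {"x": -0.98, "y": -0.75, "rz": -0.196, "grip": 0.0},
  {"x": -0.98, "y": -0.75, "rz": -0.196, "grip": 0.0},
  {"x": -0.98, "y": -0.75, "rz": -0.196, "grip": 0.0},
  {"x": -0.98, "y": -0.75, "rz": -0.196, "grip": 0.0},
  {"x": -0.98, "y": -0.75, "rz": -0.196, "grip": 0.0},
])

```text
validation failed for argument at $.pl...
```

>>> apply_moves([
  {"x": -0.98, "y": -0.75, "z": 0, "rx": 0, "ry": 0, "rz": -0.196, "grip": 0},
  {"x": -0.98, "y": -0.75, "z": 0, "rx": 0, "ry": 0, "rz": -0.196, "grip": 0},
  {"x": -0.98, "y": -0.75, "z": 0, "rx": 0, "ry": 0, "rz": -0.196, "grip": 0},
  {"x": -0.98, "y": -0.75, "z": 0, "rx": 0, "ry": 0, "rz": -0.196, "grip": 0},
  {"x": -0.98, "y": -0.75, "z": 0, "rx": 0, "ry": 0, "rz": -0.196, "grip": 0},
  {"x": -0.98, "y": -0.75, "z": 0, "rx": 0, "ry": 0, "rz": -0.196, "grip": 0},
  {"x": -0.98, "y": -0.75, "z": 0, "rx": 0, "ry": 0, "rz": -0.196, "grip": 0},
  {"x": -0.98, "y": -0.75, "z": 0, "rx": 0, "ry": 0, "rz": -0.196, "grip": 0},
])

```text
time_s: 0.9
tool_pos: [0.2982, 0.3607, 0.4045]
eef_rot: [-0.177, 0.984, 0.0, -0.0]
force: [0.4, 0.0, -0.5]
width: 0.001
gripper_force: 0.0
```

>>> apply_moves([
  {"x": -0.77, "y": -0.93, "z": 0, "rx": 0, "ry": 0, "rz": 0, "grip": 0},
  {"x": -0.77, "y": -0.93, "z": 0, "rx": 0, "ry": 0, "rz": 0, "grip": 0},
  {"x": -0.77, "y": -0.93, "z": 0, "rx": 0, "ry": 0, "rz": 0, "grip": 0},
  {"x": -0.77, "y": -0.93, "z": 0, "rx": 0, "ry": 0, "rz": 0, "grip": 0},
  {"x": -0.77, "y": -0.93, "z": 0, "rx": 0, "ry": 0, "rz": 0, "grip": 0},
  {"x": -0.77, "y": -0.93, "z": 0, "rx": 0, "ry": 0, "rz": 0, "grip": 0},
  {"x": -0.77, "y": -0.93, "z": 0, "rx": 0, "ry": 0, "rz": 0, "grip": 0},
  {"x": -0.77, "y": -0.93, "z": 0, "rx": 0, "ry": 0, "rz": 0, "grip": 0},
])

```text
time_s: 1.7
tool_pos: [0.5064, 0.2416, 0.4042]
eef_rot: [-0.178, 0.984, 0.0, -0.001]
force: [-0.0, 0.1, -0.9]
width: -0.001
gripper_force: 0.0
```

```bash
python3 - <<'E'
from h import *
import pickle
print(grip_point_offset)
c=shot('wrist');save(c,'w1.png');pickle.dump(c,open('w1.pkl','wb'));print(np.round(c['hand_eye'],3))
P=cloud(c);H=cv2.cvtColor(c['img'],cv2.COLOR_RGB2HSV).astype(int)
m=((H[...,0]<8)|(H[...,0]>172))&(H[...,1]>150)&(H[...,2]>80)
m,r=rect(m);w=np.array([ray(c,p,.155) for p in cv2.boxPoints(r)])
print('bar',w.mean(0),np.hypot(*(w[1]-w[0])[:2]),np.hypot(*(w[2]-w[1])[:2]),np.percentile(P[m][:,2],[50,95]))
E
```

```text
0.1547
[[-0.001  0.959  0.283  0.071]
 [ 1.     0.     0.    -0.001]
 [ 0.     0.283 -0.959  0.03 ]
 [ 0.     0.     0.     1.   ]]
bar [0.54811598 0.23180842 0.155     ] 0.018284972069353134 0.023468921608936898 [0.15699402 0.15984142]
```

View pics/w1.png

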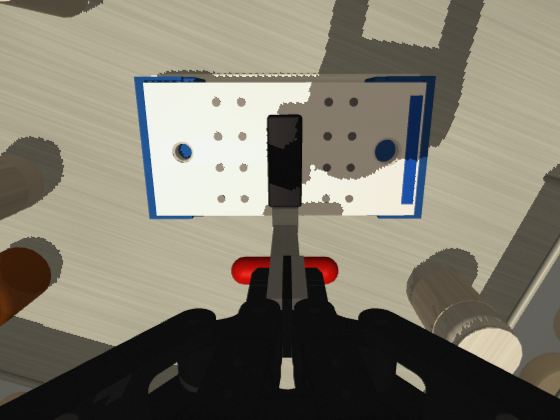

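Wrist view: the bar spans (232–338, 270), centred on the fingers (287); handle at (268–301, 115–206); the blue strip on the plate is at the right end (412,150). Now to push the latch.

>>> apply_moves([
  {"x": 0, "y": 0, "z": 0.24, "rx": 0, "ry": 0, "rz": 0, "grip": 0},
  {"x": 0, "y": 0, "z": 0.48, "rx": 0, "ry": 0, "rz": 0, "grip": 0},
  {"x": 0, "y": 0, "z": 0.48, "rx": 0, "ry": 0, "rz": 0, "grip": 0},
  {"x": -0.06, "y": 0, "z": 0.48, "rx": 0, "ry": 0, "rz": 0, "grip": 0},
  {"x": -0.12, "y": 0, "z": 0.48, "rx": 0, "ry": 0, "rz": 0, "grip": 0},
  {"x": -0.18, "y": 0, "z": 0.48, "rx": 0, "ry": 0, "rz": 0, "grip": 0},
  {"x": -0.24, "y": 0, "z": 0.48, "rx": 0, "ry": 0, "rz": 0, "grip": 0},
  {"x": -0.28, "y": 0, "z": 0.5, "rx": 0, "ry": 0, "rz": 0, "grip": 0},
  {"x": -0.32, "y": 0, "z": 0.53, "rx": 0, "ry": 0, "rz": 0, "grip": 0},
  {"x": -0.36, "y": 0, "z": 0.55, "rx": 0, "ry": 0, "rz": 0, "grip": 0},
  {"x": -0.4, "y": 0, "z": 0.57, "rx": 0, "ry": 0, "rz": 0, "grip": 0},
  {"x": -0.44, "y": 0, "z": 0.59, "rx": 0, "ry": 0, "rz": 0, "grip": 0},
  {"x": -0.48, "y": 0, "z": 0.61, "rx": 0, "ry": 0, "rz": 0, "grip": 0},
  {"x": -0.52, "y": 0, "z": 0.63, "rx": 0, "ry": 0, "rz": 0, "grip": 0},
  {"x": -0.56, "y": 0, "z": 0.65, "rx": 0, "ry": 0, "rz": 0, "grip": 0},
  {"x": -0.58, "y": 0, "z": 0.65, "rx": 0, "ry": 0, "rz": 0, "grip": 0},
  {"x": -0.58, "y": 0, "z": 0.65, "rx": 0, "ry": 0, "rz": 0, "grip": 0},
  {"x": -0.58, "y": 0, "z": 0.65, "rx": 0, "ry": 0, "rz": 0, "grip": 0},
])

```text
time_s: 3.55
tool_pos: [0.6162, 0.2808, 0.2748]
eef_rot: [-0.178, 0.984, -0.0, -0.0]
force: [-0.1, -0.5, -0.4]
width: -0.003
gripper_force: 0.0
```

```bash
python3 - <<'E'
from h import *
c=shot('top');save(c,'t2.png');P=cloud(c);H=cv2.cvtColor(c['img'],cv2.COLOR_RGB2HSV).astype(int)
v,u=np.mgrid[:420,:560]
m=((H[...,0]<8)|(H[...,0]>172))&(H[...,1]>150)&(H[...,2]>70)&(u>150)&(u<230)&(v>150)&(v<260)
print(m.sum(), np.median(P[m],axis=0) if m.any() else None)
c=shot('wrist');P=cloud(c);H=cv2.cvtColor(c['img'],cv2.COLOR_RGB2HSV).astype(int)
m=((H[...,0]<8)|(H[...,0]>172))&(H[...,1]>150)&(H[...,2]>70);print('wrist',m.sum(),np.median(P[m],axis=0) if m.any() else None)
E
```

```text
0 None
wrist 1852 [0.63599903 0.29673551 0.04288231]
```

Latch is open: the bar now lies at z≈0.043, 170 mm out. Up and back over the handle, opening the gripper.

>>> apply_moves([
  {"x": 0, "y": 0, "z": -0.25, "rx": 0, "ry": 0, "rz": 0, "grip": 0},
  {"x": 0, "y": 0, "z": -0.5, "rx": 0, "ry": 0, "rz": 0, "grip": 0},
  {"x": 0.2, "y": 0, "z": -0.5, "rx": 0, "ry": 0, "rz": 0, "grip": 1},
  {"x": 0.4, "y": 0, "z": -0.5, "rx": 0, "ry": 0, "rz": 0, "grip": 1},
  {"x": 0.6, "y": 0, "z": -0.5, "rx": 0, "ry": 0, "rz": 0, "grip": 1},
  {"x": 0.72, "y": 0, "z": -0.5, "rx": 0, "ry": 0, "rz": 0, "grip": 1},
  {"x": 0.72, "y": 0, "z": -0.5, "rx": 0, "ry": 0, "rz": 0, "grip": 1},
  {"x": 0.72, "y": 0, "z": -0.5, "rx": 0, "ry": 0, "rz": 0, "grip": 1},
])

```text
time_s: 4.45
tool_pos: [0.4813, 0.2304, 0.3755]
eef_rot: [-0.177, 0.984, 0.0, 0.001]
force: [0.4, -0.1, 0.0]
width: 0.989
gripper_force: 0.0
```

```bash
python3 - <<'E'
from h import *
s=sense();c=shot('wrist');save(c,'w2.png');P=cloud(c);z=P[...,2];I=c['img'].max(-1)
Rm=R.from_quat(s['eef_rot']).as_matrix();L=(P-s['tool_pos'])@Rm
print(np.round(s['tool_pos'],4),s['width'],'yaw y',np.degrees(np.arctan2(Rm[1,1],Rm[0,1])))
m,r=rect((z>.110)&(z<.124)&(I<90));w=np.array([ray(c,p,.117) for p in cv2.boxPoints(r)])
print('handle px',r,'ctr',w.mean(0).round(4),'sides',np.hypot(*(w[1]-w[0])[:2]),np.hypot(*(w[2]-w[1])[:2]))
for e in(w[1]-w[0],w[2]-w[1]):print(np.degrees(np.arctan2(e[1],e[0])))
print('in tool xy',((w.mean(0)-s['tool_pos'])@Rm).round(4),'z',np.median(z[m]))
E
```

```text
[0.4813 0.2304 0.3755] 0.9893696501920811 yaw y 110.44311994067564
handle px ((287.0, 208.5), (97.0, 38.0), 90.0) ctr [0.4808 0.2296 0.117 ] sides 0.023278287412832274 0.06452963106213297
110.4145933056584
21.251925697493096
in tool xy [ 0.0013 -0.0006  0.2585] z 0.11757162732720824
```

View pics/w2.png

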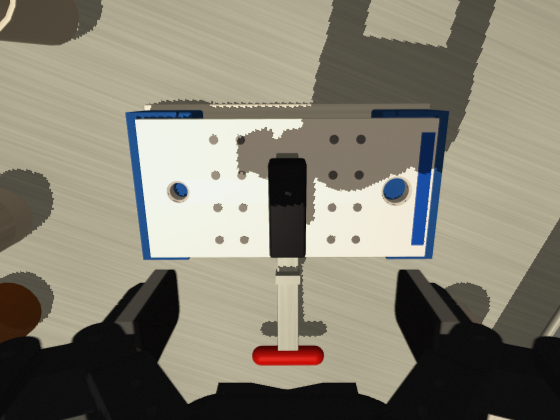

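The latch lever lies open at (288,310), bar (288,355). The handle (287,208) is centred to about 1 mm. Grasp it.

>>> apply_moves([
  {"x": 0.01, "y": 0, "z": 0.2, "rx": 0, "ry": 0, "rz": 0, "grip": 1},
  {"x": 0.01, "y": 0, "z": 0.4, "rx": 0, "ry": 0, "rz": 0, "grip": 1},
  {"x": 0.01, "y": 0, "z": 0.5, "rx": 0, "ry": 0, "rz": 0, "grip": 1},
  {"x": 0.01, "y": 0, "z": 0.57, "rx": 0, "ry": 0, "rz": 0, "grip": 1},
  {"x": 0.01, "y": 0, "z": 0.57, "rx": 0, "ry": 0, "rz": 0, "grip": 1},
  {"x": 0.01, "y": 0, "z": 0.57, "rx": 0, "ry": 0, "rz": 0, "grip": 0},
  {"x": 0.01, "y": 0, "z": 0.57, "rx": 0, "ry": 0, "rz": 0, "grip": 0},
  {"x": 0.01, "y": 0, "z": 0.57, "rx": 0, "ry": 0, "rz": 0, "grip": 0},
  {"x": 0.01, "y": 0, "z": 0.57, "rx": 0, "ry": 0, "rz": 0, "grip": 0},
  {"x": 0.01, "y": 0, "z": 0.57, "rx": 0, "ry": 0, "rz": 0, "grip": 0},
  {"x": 0.01, "y": 0, "z": 0.57, "rx": 0, "ry": 0, "rz": 0, "grip": 0},
  {"x": 0.01, "y": 0, "z": 0.57, "rx": 0, "ry": 0, "rz": 0, "grip": 0},
  {"x": 0.01, "y": 0, "z": 0.57, "rx": 0, "ry": 0, "rz": 0, "grip": 0},
], force=80)

```text
time_s: 5.8
tool_pos: [0.4798, 0.23, 0.2618]
eef_rot: [-0.178, 0.984, 0.0, 0.001]
force: [-1.3, 0.6, 6.4]
width: 0.267
gripper_force: 79.7
```

>>> apply_moves([
  {"x": 0, "y": 0, "z": -0.03, "rx": 0, "ry": 0, "rz": 0, "grip": 0},
  {"x": 0, "y": 0, "z": -0.07, "rx": 0, "ry": 0, "rz": 0, "grip": 0},
  {"x": 0, "y": 0, "z": -0.12, "rx": 0, "ry": 0, "rz": 0, "grip": 0},
  {"x": 0, "y": 0, "z": -0.2, "rx": 0, "ry": 0, "rz": 0, "grip": 0},
  {"x": 0, "y": 0, "z": -0.3, "rx": 0, "ry": 0, "rz": 0, "grip": 0},
  {"x": 0, "y": 0, "z": -0.4, "rx": 0, "ry": 0, "rz": 0, "grip": 0},
  {"x": 0, "y": 0, "z": -0.5, "rx": 0, "ry": 0, "rz": 0, "grip": 0},
  {"x": 0, "y": 0, "z": -0.6, "rx": 0, "ry": 0, "rz": 0, "grip": 0},
  {"x": 0, "y": 0, "z": -0.7, "rx": 0, "ry": 0, "rz": 0, "grip": 0},
  {"x": 0, "y": 0, "z": -0.8, "rx": 0, "ry": 0, "rz": 0, "grip": 0},
  {"x": 0, "y": 0, "z": -0.9, "rx": 0, "ry": 0, "rz": 0, "grip": 0},
  {"x": 0, "y": 0, "z": -0.97, "rx": 0, "ry": 0, "rz": 0, "grip": 0},
  {"x": 0, "y": 0, "z": -0.97, "rx": 0, "ry": 0, "rz": 0, "grip": 0},
  {"x": 0, "y": 0, "z": -0.97, "rx": 0, "ry": 0, "rz": 0, "grip": 0},
], force=80)

```text
time_s: 7.2
tool_pos: [0.4792, 0.2297, 0.4543]
eef_rot: [-0.178, 0.984, 0.0, -0.0]
force: [-0.4, -0.4, -4.3]
width: 0.266
gripper_force: 78.7
```

```bash
python3 - <<'E'
from h import *
import pickle
s=sense();c=shot('wrist');save(c,'w3.png');pickle.dump((s,c),open('w3.pkl','wb'));P=cloud(c)
Rm=R.from_quat(s['eef_rot']).as_matrix();L=(P-s['tool_pos'])@Rm
m=(abs(L[...,2]-.20)<.025)&(c['img'].min(-1)>110)&(c['range_z']>.05)
A=L[m];k,_,_,_=np.linalg.lstsq(np.c_[A[:,:2],np.ones(len(A))],A[:,2],rcond=None);print(m.sum(),k, A.min(0),A.max(0),s['force'],s['width'])
E
```

```text
64187 [-0.00112946  0.00071061  0.19925115] [-0.05676302 -0.11383317  0.19640738] [0.05384635 0.11190863 0.21252061] [-0.39189242 -0.40438552 -4.27932365] 0.2655455252550755
```

View pics/w3.png

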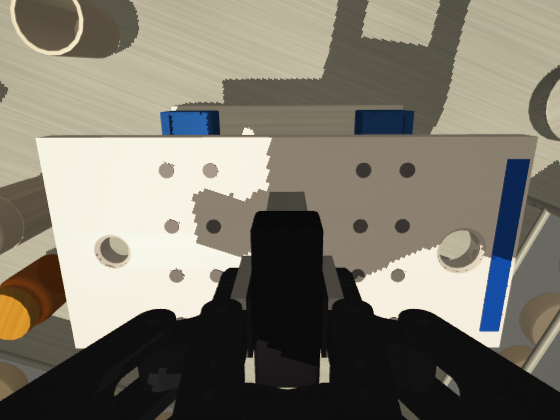

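Plate is held level (slope ~0.001): wide hole (460,250), narrow hole (113,251). Now carry it over the gap at height (underside ~0.24 m), first part.

>>> apply_moves([
  {"x": 0.01, "y": -0.05, "z": 0, "rx": 0, "ry": 0, "rz": 0, "grip": 0},
  {"x": 0.02, "y": -0.15, "z": 0, "rx": 0, "ry": 0, "rz": 0, "grip": 0},
  {"x": 0.03, "y": -0.3, "z": 0, "rx": 0, "ry": 0, "rz": 0, "grip": 0},
  {"x": 0.05, "y": -0.45, "z": 0, "rx": 0, "ry": 0, "rz": 0, "grip": 0},
  {"x": 0.07, "y": -0.6, "z": 0, "rx": 0, "ry": 0, "rz": 0, "grip": 0},
  {"x": 0.08, "y": -0.75, "z": 0, "rx": 0, "ry": 0, "rz": 0, "grip": 0},
  {"x": 0.1, "y": -0.9, "z": 0, "rx": 0, "ry": 0, "rz": 0, "grip": 0},
  {"x": 0.1, "y": -1, "z": 0, "rx": 0, "ry": 0, "rz": 0, "grip": 0},
])

```text
time_s: 8.05
tool_pos: [0.5305, 0.0328, 0.4536]
eef_rot: [-0.177, 0.984, -0.0, -0.001]
force: [0.4, -0.1, -3.8]
width: 0.264
gripper_force: 78.9
```

>>> apply_moves([
  {"x": 0.01, "y": -0.08, "z": 0, "rx": 0, "ry": 0, "rz": 0, "grip": 0},
  {"x": 0.02, "y": -0.2, "z": 0, "rx": 0, "ry": 0, "rz": 0, "grip": 0},
  {"x": 0.03, "y": -0.35, "z": 0, "rx": 0, "ry": 0, "rz": 0, "grip": 0},
  {"x": 0.05, "y": -0.5, "z": 0, "rx": 0, "ry": 0, "rz": 0, "grip": 0},
  {"x": 0.07, "y": -0.65, "z": 0, "rx": 0, "ry": 0, "rz": 0, "grip": 0},
  {"x": 0.08, "y": -0.8, "z": 0, "rx": 0, "ry": 0, "rz": 0, "grip": 0},
  {"x": 0.1, "y": -0.92, "z": 0, "rx": 0, "ry": 0, "rz": 0, "grip": 0},
  {"x": 0.1, "y": -1, "z": 0, "rx": 0, "ry": 0, "rz": 0, "grip": 0},
])

```text
time_s: 8.85
tool_pos: [0.5816, -0.161, 0.4537]
eef_rot: [-0.177, 0.984, 0.0, -0.001]
force: [-0.5, 0.9, -4.4]
width: 0.268
gripper_force: 79.0
```

>>> apply_moves([
  {"x": 0.02, "y": -0.05, "z": 0, "rx": 0, "ry": 0, "rz": 0.02, "grip": 0},
  {"x": 0.04, "y": -0.12, "z": 0, "rx": 0, "ry": 0, "rz": 0.05, "grip": 0},
  {"x": 0.06, "y": -0.2, "z": 0, "rx": 0, "ry": 0, "rz": 0.08, "grip": 0},
  {"x": 0.03, "y": -0.28, "z": 0, "rx": 0, "ry": 0, "rz": 0.11, "grip": 0},
  {"x": 0.03, "y": -0.35, "z": 0, "rx": 0, "ry": 0, "rz": 0.14, "grip": 0},
  {"x": 0.03, "y": -0.4, "z": 0, "rx": 0, "ry": 0, "rz": 0.17, "grip": 0},
  {"x": 0.03, "y": -0.44, "z": 0, "rx": 0, "ry": 0, "rz": 0.2, "grip": 0},
  {"x": 0.03, "y": -0.44, "z": 0, "rx": 0, "ry": 0, "rz": 0.22, "grip": 0},
  {"x": 0.03, "y": -0.44, "z": 0, "rx": 0, "ry": 0, "rz": 0.227, "grip": 0},
  {"x": 0.03, "y": -0.44, "z": 0, "rx": 0, "ry": 0, "rz": 0.227, "grip": 0},
  {"x": 0.03, "y": -0.44, "z": 0, "rx": 0, "ry": 0, "rz": 0.227, "grip": 0},
])

```text
time_s: 9.95
tool_pos: [0.6068, -0.2432, 0.4545]
eef_rot: [0.176, 0.984, 0.0, -0.0]
force: [0.1, -0.4, -4.1]
width: 0.266
gripper_force: 79.0
```

```bash
python3 - <<'E'
from h import *
import pickle
s=sense();c=shot('wrist');save(c,'w4.png');pickle.dump((s,c),open('w4.pkl','wb'));print(np.round(s['tool_pos'],4),s['eef_rot'].round(4) if hasattr(s['eef_rot'],'round') else s['eef_rot'],np.round(s['joint_positions'],2))
E
```

```text
[ 0.6068 -0.2432  0.4545] [ 1.763e-01  9.843e-01  1.000e-04 -2.000e-04] [-0.56  0.32  1.34  0.    1.49 -1.78]
```

View pics/w4.png

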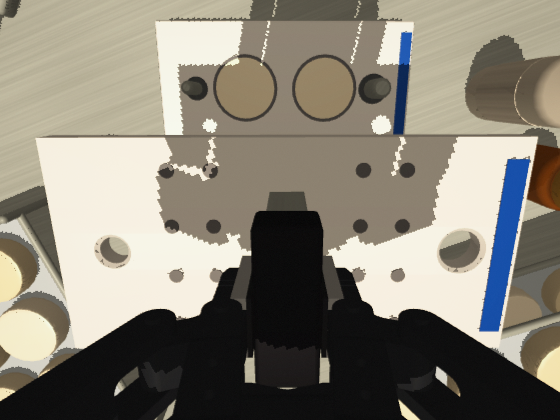

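Both pins are in view: narrow tip ≈(201,88), wide tip ≈(384,88), with the blue mould end on the right like the plate's. Now measure pins and holes in the tool frame.

```bash
python3 - <<'E'
from h import *
import pickle
s,c=pickle.load(open('w4.pkl','rb'));P=cloud(c);Rm=R.from_quat(s['eef_rot']).as_matrix();t=s['tool_pos'];L=(P-t)@Rm
v,u=np.mgrid[:420,:560];z=P[...,2]
pin=[]
for n,(a,b) in(('narrow',(175,220)),('wide',(355,400))):
    B=(u>a)&(u<b)&(v>70)&(v<108);m=B&(z>.0795)&(z<.09)
    A=L[m];q=(A.min(0)+A.max(0))/2;pin.append(q)
    pc=ray(c,(u[m].mean(),v[m].mean()),.083)
    print(n,m.sum(),'bbox',q.round(4),'span',np.ptp(A,axis=0).round(4),'ray',((pc-t)@Rm).round(4),'zmax',z[B].max())
hol=[]
g=cv2.cvtColor(c['img'],cv2.COLOR_RGB2GRAY)
for n,(a,b) in(('narrow',(85,140)),('wide',(428,492))):
    # points lying on plate's top plane absent -> hole
    B=(u>a)&(u<b)&(v>222)&(v<280);m,r=rect(B&(L[...,2]>.2022))
    ct,_=cv2.findContours(m.astype(np.uint8),0,1);e=cv2.fitEllipse(np.vstack(ct))
    w=(ray(c,e[0],t[2]-.199)-t)@Rm;hol.append(w);print(n,m.sum(),np.round(e[0],1),np.round(e[1],1),w.round(4))
for nm,(p,q) in(('pin',pin),('hole',hol)):
    d=(q-p)[:2];print(nm,'dist',np.hypot(*d),'ang from +y deg',np.degrees(np.arctan2(-d[0],d[1])),'mid',(p+q)[:2]/2)
# mould face edges
m,r=rect((abs(z-.045)<.006)&(v<136)&(u>130)&(u<440));A=L[m];print('mould y extent',A[:,1].min(),A[:,1].max(),'x max',A[:,0].max(),'z',np.median(P[m][:,2]))
m=(abs(L[...,2]-.1992)<.003)&(v>130)&(v<350);A=L[m];print('plate',A.min(0),A.max(0))
E
```

```text
narrow 120 bbox [ 0.0788 -0.087   0.3721] span [0.01   0.0103 0.0058] ray [ 0.0787 -0.0864  0.3715] zmax 0.4242971442411211
wide 294 bbox [0.0778 0.0824 0.3721] span [0.0167 0.0166 0.0058] ray [0.0781 0.0819 0.3715] zmax 0.4242971442411211
narrow 546 [114.3 249.3] [23.3 28.3] [-0.0006 -0.0836  0.199 ]
wide 1134 [458.6 248.6] [34.1 40.8] [-0.0003  0.0837  0.199 ]
pin dist 0.1693796343234054 ang from +y deg 0.32570186661194983 mid [ 0.0783138  -0.00228543]
hole dist 0.167275567277888 ang from +y deg -0.09933380805250096 mid [-4.05677438e-04  8.42184452e-05]
mould y extent -0.12243483986725141 0.1182563363491902 x max 0.13784586761918444 z 0.04577361081900497
plate [-0.05726413 -0.11270547  0.19620879] [0.05366409 0.11297962 0.20219583]
```

>>> apply_moves([
  {"x": 0, "y": 0, "z": 0.1, "rx": 0, "ry": 0, "rz": 0.002, "grip": 0},
  {"x": 0, "y": 0, "z": 0.22, "rx": 0, "ry": 0, "rz": 0.002, "grip": 0},
  {"x": 0, "y": 0, "z": 0.35, "rx": 0, "ry": 0, "rz": 0.002, "grip": 0},
  {"x": 0, "y": 0, "z": 0.48, "rx": 0, "ry": 0, "rz": 0.002, "grip": 0},
  {"x": 0, "y": 0, "z": 0.6, "rx": 0, "ry": 0, "rz": 0.002, "grip": 0},
  {"x": 0, "y": 0, "z": 0.68, "rx": 0, "ry": 0, "rz": 0.002, "grip": 0},
  {"x": 0, "y": 0, "z": 0.7, "rx": 0, "ry": 0, "rz": 0.002, "grip": 0},
  {"x": 0, "y": 0, "z": 0.7, "rx": 0, "ry": 0, "rz": 0.002, "grip": 0},
  {"x": 0, "y": 0, "z": 0.7, "rx": 0, "ry": 0, "rz": 0.002, "grip": 0},
])

```text
time_s: 10.9
tool_pos: [0.6074, -0.2438, 0.3163]
eef_rot: [0.18, 0.984, -0.0, 0.001]
force: [0.2, -0.4, -3.4]
width: 0.267
gripper_force: 78.9
```

```bash
python3 - <<'E'
from h import *
import pickle
s=sense();c=shot('wrist');save(c,'w5.png');pickle.dump((s,c),open('w5.pkl','wb'))
P=cloud(c);Rm=R.from_quat(s['eef_rot']).as_matrix();t=s['tool_pos'];L=(P-t)@Rm
v,u=np.mgrid[:420,:560];z=P[...,2];pin=[]
for n,h in(('narrow',u<280),('wide',u>280)):
    m,_=rect(h&(v<130)&(z>.080)&(z<.09)&(abs(abs(L[...,1])-.085)<.02));A=L[m]
    pt=m&(z>.0822);a=L[pt];q=(a.min(0)+a.max(0))/2;pin.append(q)
    print(n,m.sum(),'chamfer bbox mid',((A.min(0)+A.max(0))/2).round(4),np.ptp(A,axis=0).round(4),'tip',pt.sum(),q.round(4),np.ptp(a,axis=0).round(4),'px',u[m].mean(),v[m].mean())
p,q=pin;d=(q-p)[:2];print('dist',np.hypot(*d),'ang',np.degrees(np.arctan2(-d[0],d[1])),'mid',(p+q)[:2]/2)
hol=[]
for n,(a,b) in(('narrow',(85,140)),('wide',(428,492))):
    m,r=rect((u>a)&(u<b)&(v>222)&(v<280)&(L[...,2]>.2005+.001))
    A=m;ct,_=cv2.findContours(m.astype(np.uint8),0,1);e=cv2.fitEllipse(np.vstack(ct));w=(ray(c,e[0],t[2]-.2)-t)@Rm;hol.append(w)
    print('hole',n,w.round(4),e[1])
p,q=hol;d=(q-p)[:2];print('dist',np.hypot(*d),'ang',np.degrees(np.arctan2(-d[0],d[1])),'mid',(p+q)[:2]/2)
print(np.round(t,4),s['force'])
E
```

```text
narrow 307 chamfer bbox mid [ 0.0794 -0.0868  0.2334] [0.0099 0.0103 0.0055] tip 174 [ 0.0793 -0.0864  0.2323] [0.0078 0.0081 0.0033] px 118.66123778501628 78.82410423452768
wide 773 chamfer bbox mid [0.0802 0.0825 0.2332] [0.0167 0.0159 0.0057] tip 563 [0.0801 0.0824 0.2321] [0.0136 0.0138 0.0035] px 445.6235446313066 76.72186287192756
dist 0.1688158067640173 ang -0.28148033347932117 mid [ 0.07971224 -0.00199395]
hole narrow [-0.0012 -0.0842  0.2   ] (23.973297119140625, 29.617036819458008)
hole wide [-0.0009  0.0844  0.2   ] (35.84856414794922, 41.601409912109375)
dist 0.1686344851000886 ang -0.0802960495091575 mid [-0.0010358   0.00012599]
[ 0.6074 -0.2438  0.3163] [ 0.17425566 -0.41563668 -3.39818971]
```

View pics/w5.png

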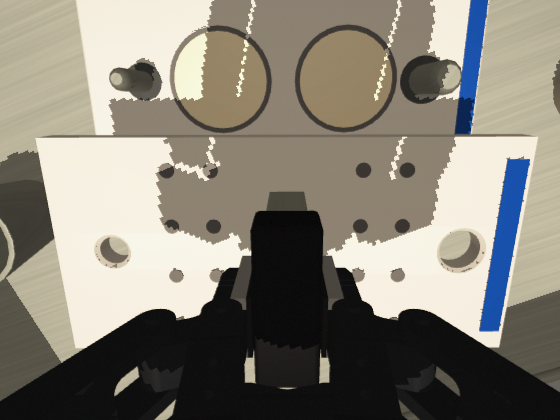

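Pin tips (118,79) and (446,77) are 169 mm apart, as they should be. Needed shift: +81 mm tool x, −2 mm tool y, −0.2° yaw. Move over the pins and start down gently.

>>> apply_moves([
  {"x": 0.05, "y": 0, "z": 0, "rx": 0, "ry": 0, "rz": -0.001, "grip": 0},
  {"x": 0.14, "y": -0.01, "z": 0, "rx": 0, "ry": 0, "rz": -0.001, "grip": 0},
  {"x": 0.25, "y": -0.01, "z": 0, "rx": 0, "ry": 0, "rz": -0.001, "grip": 0},
  {"x": 0.35, "y": -0.01, "z": 0, "rx": 0, "ry": 0, "rz": -0.001, "grip": 0},
  {"x": 0.404, "y": -0.0105, "z": 0, "rx": 0, "ry": 0, "rz": -0.001, "grip": 0},
  {"x": 0.404, "y": -0.0105, "z": 0.03, "rx": 0, "ry": 0, "rz": -0.001, "grip": 0},
  {"x": 0.404, "y": -0.0105, "z": 0.06, "rx": 0, "ry": 0, "rz": -0.001, "grip": 0},
  {"x": 0.404, "y": -0.0105, "z": 0.09, "rx": 0, "ry": 0, "rz": -0.001, "grip": 0},
  {"x": 0.404, "y": -0.0105, "z": 0.11, "rx": 0, "ry": 0, "rz": -0.001, "grip": 0},
  {"x": 0.404, "y": -0.0105, "z": 0.12, "rx": 0, "ry": 0, "rz": -0.001, "grip": 0},
  {"x": 0.404, "y": -0.0105, "z": 0.13, "rx": 0, "ry": 0, "rz": -0.001, "grip": 0},
  {"x": 0.404, "y": -0.0105, "z": 0.14, "rx": 0, "ry": 0, "rz": -0.001, "grip": 0},
  {"x": 0.404, "y": -0.0105, "z": 0.14, "rx": 0, "ry": 0, "rz": -0.001, "grip": 0},
  {"x": 0.404, "y": -0.0105, "z": 0.14, "rx": 0, "ry": 0, "rz": -0.001, "grip": 0},
])

```text
time_s: 12.35
tool_pos: [0.5306, -0.2169, 0.2868]
eef_rot: [0.179, 0.984, -0.0, 0.0]
force: [-0.7, 0.7, -4.2]
width: 0.265
gripper_force: 79.1
```

No contact force 7 mm below the pin tips, so the pins are in the holes. Continue down.

>>> apply_moves([
  {"x": 0, "y": 0, "z": 0.02, "rx": 0, "ry": 0, "rz": 0, "grip": 0},
  {"x": 0, "y": 0, "z": 0.04, "rx": 0, "ry": 0, "rz": 0, "grip": 0},
  {"x": 0, "y": 0, "z": 0.06, "rx": 0, "ry": 0, "rz": 0, "grip": 0},
  {"x": 0, "y": 0, "z": 0.08, "rx": 0, "ry": 0, "rz": 0, "grip": 0},
  {"x": 0, "y": 0, "z": 0.1, "rx": 0, "ry": 0, "rz": 0, "grip": 0},
  {"x": 0, "y": 0, "z": 0.12, "rx": 0, "ry": 0, "rz": 0, "grip": 0},
  {"x": 0, "y": 0, "z": 0.13, "rx": 0, "ry": 0, "rz": 0, "grip": 0},
  {"x": 0, "y": 0, "z": 0.14, "rx": 0, "ry": 0, "rz": 0, "grip": 0},
  {"x": 0, "y": 0, "z": 0.14, "rx": 0, "ry": 0, "rz": 0, "grip": 0},
  {"x": 0, "y": 0, "z": 0.14, "rx": 0, "ry": 0, "rz": 0, "grip": 0},
])

```text
time_s: 13.35
tool_pos: [0.5306, -0.2169, 0.2588]
eef_rot: [0.179, 0.984, -0.0, 0.0]
force: [-0.3, -1.1, -4.7]
width: 0.265
gripper_force: 79.1
```

>>> apply_moves([
  {"x": 0, "y": 0, "z": 0.004, "rx": 0, "ry": 0, "rz": 0, "grip": 0},
  {"x": 0, "y": 0, "z": 0.008, "rx": 0, "ry": 0, "rz": 0, "grip": 0},
  {"x": 0, "y": 0, "z": 0.01, "rx": 0, "ry": 0, "rz": 0, "grip": 0},
  {"x": 0, "y": 0, "z": 0.01, "rx": 0, "ry": 0, "rz": 0, "grip": 0},
  {"x": 0, "y": 0, "z": 0.01, "rx": 0, "ry": 0, "rz": 0, "grip": 0},
])

```text
time_s: 13.85
tool_pos: [0.5306, -0.2169, 0.2569]
eef_rot: [0.179, 0.984, -0.0, 0.0]
force: [-1.8, 0.4, -1.4]
width: 0.269
gripper_force: 79.5
```

Contact is beginning (load falling). A little further.

>>> apply_moves([
  {"x": 0, "y": 0, "z": 0.003, "rx": 0, "ry": 0, "rz": 0, "grip": 0},
  {"x": 0, "y": 0, "z": 0.005, "rx": 0, "ry": 0, "rz": 0, "grip": 0},
  {"x": 0, "y": 0, "z": 0.005, "rx": 0, "ry": 0, "rz": 0, "grip": 0},
  {"x": 0, "y": 0, "z": 0.005, "rx": 0, "ry": 0, "rz": 0, "grip": 0},
])

```text
time_s: 14.25
tool_pos: [0.5305, -0.2169, 0.2568]
eef_rot: [0.179, 0.984, -0.0, -0.0]
force: [-5.6, 2.1, 7.3]
width: 0.266
gripper_force: 80.7
```

Seated: it stopped exactly at the predicted height, with upward reaction. Release and retreat straight up.

>>> apply_moves([
  {"x": 0, "y": 0, "z": 0, "rx": 0, "ry": 0, "rz": 0, "grip": 0.5},
  {"x": 0, "y": 0, "z": 0, "rx": 0, "ry": 0, "rz": 0, "grip": 0.8},
  {"x": 0, "y": 0, "z": 0, "rx": 0, "ry": 0, "rz": 0, "grip": 0.8},
  {"x": 0, "y": 0, "z": 0, "rx": 0, "ry": 0, "rz": 0, "grip": 0.8},
  {"x": 0, "y": 0, "z": 0, "rx": 0, "ry": 0, "rz": 0, "grip": 0.8},
  {"x": 0, "y": 0, "z": 0, "rx": 0, "ry": 0, "rz": 0, "grip": 0.8},
  {"x": 0, "y": 0, "z": -0.1, "rx": 0, "ry": 0, "rz": 0, "grip": 0.8},
  {"x": 0, "y": 0, "z": -0.25, "rx": 0, "ry": 0, "rz": 0, "grip": 0.8},
  {"x": 0, "y": 0, "z": -0.45, "rx": 0, "ry": 0, "rz": 0, "grip": 0.8},
  {"x": 0, "y": 0, "z": -0.65, "rx": 0, "ry": 0, "rz": 0, "grip": 0.8},
  {"x": 0, "y": 0, "z": -0.85, "rx": 0, "ry": 0, "rz": 0, "grip": 0.8},
  {"x": 0, "y": 0, "z": -0.85, "rx": 0, "ry": 0, "rz": 0, "grip": 0.8},
  {"x": 0, "y": 0, "z": -0.85, "rx": 0, "ry": 0, "rz": 0, "grip": 0.8},
])

```text
time_s: 15.55
tool_pos: [0.5307, -0.2169, 0.4268]
eef_rot: [0.179, 0.984, -0.001, 0.001]
force: [-1.0, -0.2, -0.6]
width: 0.803
gripper_force: 0.0
```

```bash
python3 - <<'E'
from h import *
c=shot('wrist');save(c,'w6.png');P=cloud(c);z=P[...,2]
m=(abs(z-.057)<.01)&(c['img'].min(-1)>100);A=P[m];m0=A.mean(0)
k,_,_,_=np.linalg.lstsq(np.c_[A[:,:2]-m0[:2],np.ones(len(A))],A[:,2],rcond=None);print(m.sum(),'tilt',k.round(4),'z',np.median(A[:,2]))
c=shot('scene');P=cloud(c);save(c,'s6.png')
cv2.imwrite('pics/both.png',cv2.resize(cv2.hconcat([cv2.imread('pics/w6.png'),cv2.imread('pics/s6.png')]),None,fx=.7,fy=.7))
E
```

```text
22473 tilt [ 0.0018 -0.0003  0.0576] z 0.05766793094430317
```

View pics/both.png

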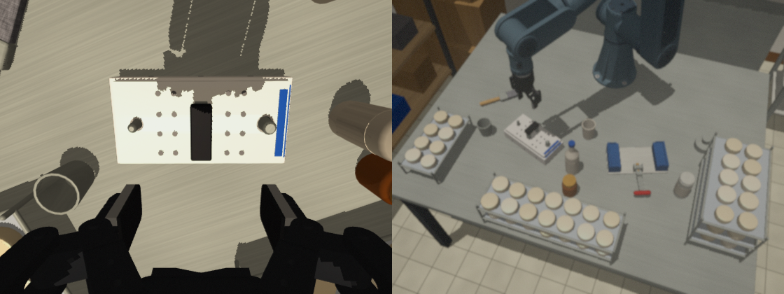

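The plate lies flush on the mould: its top is at 0.0577 m, tilt is about 0.002, and the pins show through the holes at (133,126) and (268,126). All the bystanders are standing and the robot touches nothing.

```bash
python3 -c "
from cell import *
print(finish_job())"
```

```text
the job is handed in; nothing more can be done
None
```

The job is handed in: the latch is open, the plate lies level and flush on the mould's pins with the blue-marked ends matched, the handle is released, and all five bystanders are still standing; it took about 16 s of the 61 s allowed.

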